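Ink the wavy edge of a menu board

ROBOT

A 6-joint arm with a two-finger parallel gripper is mounted at the origin on a cart in front of the work surface, level with it; the furniture and walls round the work are solid. World frame = base frame: x ahead of the robot, y to its left, z up, the work surface at z = 0. Lengths are in m, angles in rad, forces in N, time in s.
With the tool pointing down it reaches from about 0.25 to 0.725 m from the base axis. Payload 4 kg.
Tool frame: the origin (TCP) lies midway between the tips of the shut fingers; the grasp point (between the pads) lies 19 mm behind it; z points along the fingers, y is the direction in which the jaws open and shut (so a half turn about z gives the same grasp; the last joint's range is limited). The gripper opens to 85 mm and grips with 20 to 120 N. Pads are 22 mm wide; open, the fingers measure 114 mm over their backs; the gripper's body (76 mm by 85 mm) begins 54 mm behind the grasp point. The pads swing forward as they close: fully open they stand 13 mm farther back than shut.
Start: joints at [1.231, 0.241, 0.005, 1.335, 0, 1.571], TCP at [0.167, 0.471, 0.231] pointing down, gripper open.
Joint ranges: [-2.72, 2.72], [-1.05, 1.87], [-1.09, 1.28], [-1.99, 2.15], [-1.42, 1.44], [-3.14, 3.14]. Speed limits (rad/s): [2.79, 2.79, 3.14, 3.14, 3.14, 3.14].

INTERFACE

Orientations are given as a unit quaternion [x, y, z, w].
In Python, from workcell import get_obs, camera, camera_model, job_done, masks_of gives the robot as it stands.
- The arm moves only by the tool jog_arm, never from a script. Its argument "deltas" is a list that holds one entry, the list of rows, each a list of 7 numbers: the shift along the tool's x, y, z in mm, then the turn, a rotation vector about the tool's x, y, z in degrees, then the finger opening in mm, from 0 to 85.4. A call has 1 to 5 rows; each row shifts and turns the pose as measured when the row begins, along the tool's axes as they then stand; what a row does not reach is not made up. A row lasts 1/10 s, in which the tool goes at most 50 mm and 8.59 degrees, less where a joint would pass 70% of its speed; a pose out of reach is approached as far as the arm can. A call with a gripper value outside its range is refused whole. The fingers move at their own pace and stop on an object; the grip force is fixed at half the most. Time passes only in rows, so rows that do not move let the fingers close. It gives the time, the measured TCP pose, the force and the opening at its end, in the units of the state.
- get_obs(): the state, without advancing time (a new reading comes with each control period).
- camera(name): name is "scene" or "top"; returns the picture (384x512x3 uint8, red, green, blue); there is no depth.
- camera_model(name): a dict with "fovy" (degrees; the focal length in pixels is half the picture's height over the tangent of half this angle, whatever the lens; pixels are square), "cx", "cy" (the principal point, pixels), "pose" (4x4, takes a point from camera to world coordinates). Camera axes: x right, y down, z forward; pixel columns grow to the right and rows downward; lengths in m; the calibration is good to about 2 mm. A picture is of the moment at which its call begins. camera_model takes no time and is no camera call.
- job_done(): hands the job in, once; it reports no verdict.
Trained networks look in the newest picture that a camera, given by its name, has taken for a name from the list of things; names that differ only in an ending like _2 or _b are one class to them, and where a whole thing is asked for, a point or a joint stands for the part that bears it (a point fixed in the world has none). Each returns a list of dicts, best first, with "conf" (0 to 1); they miss things now and then, are a little off and sometimes report something else, mostly with a low value. They report only what shows in the picture. A call takes as long as a camera call. They do not tell look-alikes from the thing itself.
- masks_of(target, camera): "pixels" (384x512 bool, what is visible of it) and "at" ([column, row] in pixels, amid what is visible of it).
The state is a dict: "clock": time; "joint_pos": joint angles; "joint_vel": joint speeds; "tau": joint torques, N m; "eef_pos": TCP position; "tool_rot": TCP orientation; "ft_force": force on the tool from outside, world axes, zero at the start; "ft_torque": the same for the moment, N m; "grip_width": finger opening in m.
Only numpy, scipy, OpenCV 4.12 (cv2) and the standard library are available. Lean on these libraries where they do the work, as an engineer would, in place of code of your own. Each camera call takes 0.05 s, during which the arm holds its last target. There are 200 camera calls.

TASK

Take the edge marker out of its stand, hold it upright and run the side of its felt nib along the wavy front edge of the clamped menu board from the left end to the right end, keeping light contact round every crest and hollow. The board was clamped by eye, so go by feel; do not press hard enough to dent it. Then put the marker back in its stand, upright and fully down, and leave the other things where they are.

Things in the scene. Friction and masses are not known exactly. Their poses are not given: they have to be found in the camera images.
- clamp: dark steel clamp fixed to the worktop, 35 to 110 mm behind its origin, 50 mm high, with the wooden menu board it holds (200 mm long, level, wavy front edge); both count as this thing. Origin: on the worktop below the nominal middle of the front edge. x: from the edge back into the clamp, away from the robot; y: along the board to its left end, seen from the robot; z up. Keep the gripper off it
- edge_mid (a point): nominal middle of the wavy edge, 26 mm above the worktop; axes as the clamp's. Edge: half-round of radius 6 mm (board 12 mm thick) about the centre line x = -12 mm cos(2 pi y / 100 mm), y = +100 to -100 mm: crests to the robot at y = 0 and both ends, hollows at +-50 mm. Clamped by eye: really shifted up to 8 mm either way along x and turned up to 0.06 rad about this point; unreported
- edge_left (a point): nominal left end of the wavy edge's centre line (on a crest), 12 mm in front of and 100 mm left of edge_mid; like edge_mid it ignores the unreported shift and turn. Feel: the board sits in foam; pressed back along x it yields 1 mm for each 2.5 N (10 mm at most) and springs back, along y it is stiff. Right touch 3 to 5 N; more than 10 N dents it
- marker: black edge marker, 108 mm long, about 60 g, loose, upright in the stand, nib down. Origin: centre of the nib's lower end; z up along it. Round felt nib 10 mm across from 0 to 32 mm, then a square body 20 x 20 mm (faces across x and y) to 108 mm. It inks with the nib's side: keep the lower end 5 to 18 mm above the worktop, so the square body clears the board's top (32 mm)
- marker_mid (a point): point on the marker's axis 70 mm above the nib's lower end, mid-height of the square body
- stand: grey block 56 x 56 mm, 45 mm high, fixed, with a round upright hole of 14 mm in the middle of its top, 40 mm deep, mouth chamfered 3 mm. Origin: under the centre; z up. The seated marker's square shoulder rests on the block's top, its lower end 13 mm above the worktop. The stand is left or right of the board; the tape roll lies at the other place
- tape_roll: roll of brown tape lying flat, 94 mm across, 48 mm high; origin under its centre; a bystander, loose
- chilli_jar: small glass spice jar with a dark cap, 44 mm across, 105 mm high, the one behind and left of the board; origin under its centre; a bystander, loose
- pepper_jar: small glass spice jar with a dark cap, 45 mm across, 105 mm high, the one behind and right of the board; origin under its centre; a bystander, loose
Not all that is in view belongs to the job. What is shaped like the stand but blue or red is not meant.

How it is judged:
By the outcome, as a careful person would: the job done as asked, in the order asked, and still so for the second after the job is handed in, with the robot touching nothing.
It also fails if it takes over 72 s, if anything falls off the work surface, if the arm or the gripper's body presses on something with over 40 N, if the wrist force passes 120 N, or if a joint passes its speed limit or range.

## Working session

There is one attempt and no reset: what is moved stays moved. The work goes in short steps, Python scripts to look and compute and a tool call to move; the robot and the scene stay as the last step left them, time stands still between calls to the robot, and variables do not carry over. Pictures are saved under pics/ and viewed, about 8 in all and at most 12, crops included, and the job is handed in when it is done.

Besides the shell and the picture viewer there is one more tool, called after "Request:" as a command line: name --argument value ..., lists and objects as JSON in quotes. jog_arm: Moves the arm, as the interface text tells. Its arguments: {"type":"object","properties":{"deltas":{"type":"array"}},"required":["deltas"]}

```bash
mkdir -p pics
cat > h.py <<'E'
import numpy as np, cv2
from workcell import *
def K(n):
    m=camera_model(n); f=192/np.tan(np.radians(m["fovy"])/2); return f,m["cx"],m["cy"],np.array(m["pose"])
def ray(n,p):
    f,cx,cy,T=K(n); d=T[:3,:3]@np.array([(p[0]-cx)/f,(p[1]-cy)/f,1]); return T[:3,3],d
def at_z(n,p,z):
    o,d=ray(n,p); return o+d*(z-o[2])/d[2]
def proj(n,P):
    f,cx,cy,T=K(n); q=np.linalg.inv(T)@np.append(P,1); return np.array([cx+f*q[0]/q[2],cy+f*q[1]/q[2]])
def tri(p1,p2):
    o1,d1=ray("scene",p1);o2,d2=ray("top",p2);s=np.linalg.lstsq(np.c_[d1,-d2],o2-o1,rcond=None)[0]
    a=o1+d1*s[0];b=o2+d2*s[1];return (a+b)/2,np.linalg.norm(a-b)
def save(n,f):
    im=camera(n); cv2.imwrite("pics/"+f,im[:,:,::-1]); return im
E
python3 - <<'E'
from h import *
a=save("scene","s0.png");b=save("top","t0.png")
cv2.imwrite("pics/both.png",cv2.resize(np.vstack([a,b])[:,:,::-1],(400*1,600)) )
for n in("scene","top"):
    print(n,K(n)[:3],K(n)[3].round(3).tolist())
    for t in("clamp","marker","stand","tape_roll","chilli_jar","pepper_jar"):
        for r in masks_of(t,n)[:3]:
            ys,xs=np.nonzero(r["pixels"]); print(t,round(r["conf"],2),np.round(r["at"]),xs.min(),xs.max(),ys.min(),ys.max(),at_z(n,r["at"],0.0).round(3))
o=get_obs();print({k:np.round(v,3).tolist() for k,v in o.items()})
E
```

```text
scene (np.float64(407.40757364988605), 258.81637253885174, 195.0713776081074) [[0.643, -0.485, 0.593, -0.28], [-0.766, -0.398, 0.505, -0.626], [-0.009, -0.779, -0.627, 0.894], [0.0, 0.0, 0.0, 1.0]]
clamp 0.92 [316. 221.] 273 343 200 251 [ 0.58  -0.136  0.   ]
marker 0.63 [254. 179.] 248 255 170 189 [0.627 0.168 0.   ]
stand 0.91 [154. 205.] 142 165 197 217 [0.295 0.336 0.   ]
stand 0.64 [147. 174.] 139 160 162 183 [ 0.395  0.502 -0.   ]
stand 0.6 [250. 198.] 241 263 186 205 [0.534 0.109 0.   ]
tape_roll 0.58 [386. 267.] 368 406 254 290 [ 0.546 -0.397  0.   ]
chilli_jar 0.75 [302. 180.] 296 310 165 195 [0.734 0.027 0.   ]
pepper_jar 0.68 [316. 221.] 273 344 199 251 [ 0.58  -0.135  0.   ]
pepper_jar 0.62 [403. 233.] 395 416 217 250 [ 0.709 -0.375  0.   ]
pepper_jar 0.27 [304. 178.] 297 310 165 195 [0.75  0.031 0.   ]
top (np.float64(393.84528719740183), 260.55410412762694, 191.38922669531135) [[-0.013, -0.992, 0.128, 0.31], [-1.0, 0.014, 0.006, 0.028], [-0.008, -0.128, -0.992, 1.468], [0.0, 0.0, 0.0, 1.0]]
clamp 0.7 [310. 182.] 281 336 159 200 [ 0.533 -0.151  0.   ]
stand 0.77 [245. 18
[... 193 characters left out ...]
174 200 [ 0.48  -0.411  0.   ]
chilli_jar 0.74 [244. 180.] 241 247 175 183 [0.544 0.098 0.   ]
chilli_jar 0.44 [276. 140.] 269 280 133 150 [ 0.696 -0.024  0.   ]
pepper_jar 0.56 [309. 178.] 280 337 158 201 [ 0.547 -0.145  0.   ]
pepper_jar 0.51 [376. 147.] 370 389 139 156 [ 0.662 -0.405  0.   ]
pepper_jar 0.24 [248. 182.] 237 253 173 190 [0.536 0.085 0.   ]
{'clock': 0.7, 'joint_pos': [1.231, 0.241, 0.005, 1.335, 0.0, 1.571], 'joint_vel': [0.0, -0.0, -0.0, 0.0, 0.001, -0.001], 'tau': [0.001, -37.208, 25.264, 0.001, -0.0, -0.0], 'eef_pos': [0.167, 0.471, 0.231], 'tool_rot': [0.169, 0.986, 0.0, -0.0], 'ft_force': [0.244, -0.025, -0.513], 'ft_torque': [0.009, 0.021, 0.003], 'grip_width': 0.086}
```

View pics/s0.png

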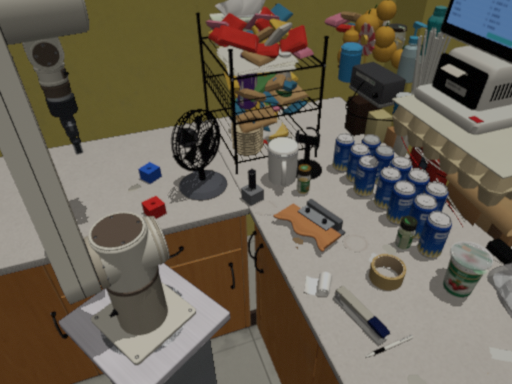

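View pics/t0.png

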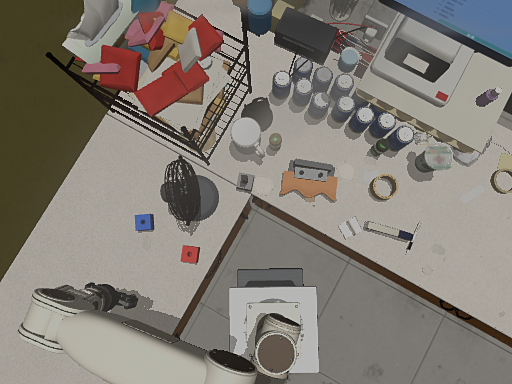

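Scene: the grey stand with the black marker is at (252,190) in scene and (245,183) in top. The blue one (150,173) and the red one (154,207) are not meant. The board is at (308,228) scene and (310,183) top, with the tape roll to its right. I'll confirm this in an enlarged crop.

Run:
```python
from h import *
a=cv2.imread("pics/s0.png")[150:260,230:350];b=cv2.imread("pics/t0.png")[140:215,225:345]
c=np.vstack([cv2.resize(a,(480,330),interpolation=2) if 0 else cv2.resize(a[:75],(800,500),interpolation=cv2.INTER_CUBIC)])
def up(i,k): return cv2.resize(i,None,fx=k,fy=k,interpolation=cv2.INTER_CUBIC)
cv2.imwrite("pics/c1.png",up(a,5)); cv2.imwrite("pics/c2.png",up(b,6.5))
```

```text
(no output)
```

View pics/c1.png

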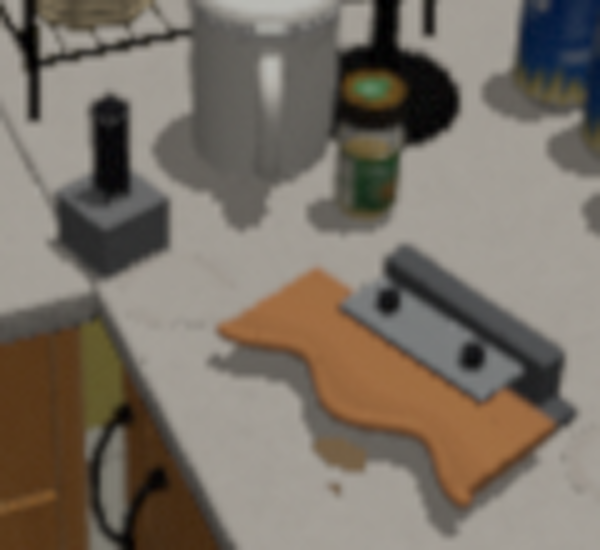

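View pics/c2.png

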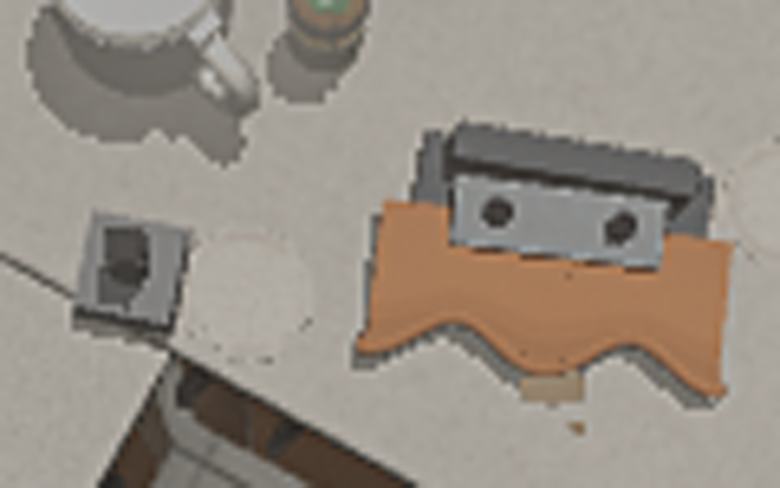

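The crops confirm it: the grey stand with the black marker is left of the board, with its top centre at about (252.4,190.2) scene and (245.6,181.2) top. The look-alikes are blue and red. Next I'll fit the board edge and measure the stand.

```bash
cat > fit.py <<'E'
from h import *
from scipy.optimize import least_squares
ys=np.linspace(-.097,.097,80)
def surf(n,p):
    x0,y0,th=p; R=np.array([[np.cos(th),-np.sin(th)],[np.sin(th),np.cos(th)]]); k=2*np.pi/.1
    c=np.c_[-.012*np.cos(k*ys),ys]; t=np.c_[.012*k*np.sin(k*ys),np.ones_like(ys)]
    nn=np.c_[-t[:,1],t[:,0]]/np.linalg.norm(t,axis=1)[:,None]
    c=c@R.T+[x0,y0]; nn=nn@R.T; cam=K(n)[3][:3,3]; out=[]
    for ci,ni in zip(c,nn):
        P=np.append(ci,.026); v=P-cam; a=np.arctan2(-(v[:2]@ni),v[2]); 
        if np.cos(a)<0: a+=np.pi
        out.append(proj(n,P+.006*np.append(ni*np.cos(a),np.sin(a))))
    return np.array(out)
def sdf(f):
    im=cv2.imread(f).astype(np.float32); g=cv2.resize(im,None,fx=6,fy=6,interpolation=cv2.INTER_CUBIC)
    m=((g[:,:,2]-g[:,:,0])>55)&(g[:,:,2]>90); m=m.astype(np.uint8)
    return (cv2.distanceTransform(m,2,5)-cv2.distanceTransform(1-m,2,5))/6
if __name__=="__main__":
    S={"scene":sdf("pics/s0.png"),"top":sdf("pics/t0.png")}
    def res(p,ns):
        r=[]
        for n in ns:
            u=surf(n,p); q=((u+.5)*6-.5).astype(np.float32); r.append(cv2.remap(S[n],q[None,:,0],q[None,:,1],1)[0])
        return np.concatenate(r)
    for ns in(["scene"],["top"],["scene","top"]):
        f=least_squares(res,[.505,-.15,-.11],args=(ns,),x_scale=[.01,.01,.1],diff_step=1e-3,loss="soft_l1"); print(ns,f.x.round(4),np.abs(res(f.x,ns)).mean().round(2),np.abs(res(f.x,ns)).max().round(2))
    print("stand",tri((252.4,190.2),(245.6,181.2)))
    for n,p in(("scene",(252.4,190.2)),("top",(245.6,181.2))): print(n,at_z(n,p,.045).round(4))
    for u,v in((95,212),(190,232),(172,325),(78,303)): print(at_z("top",(225+u/6.5,140+v/6.5),.045).round(3)[:2], end=" ")
    for u,v in((57,200),(168,205),(107,232)): print(at_z("scene",(230+u/5,150+v/5),.045).round(3)[:2])
    print("marker top",at_z("scene",(252,170.5),.121).round(3), proj("top",[.52,.098,.121]))
E
python3 fit.py
```

```text
Traceback (most recent call last):
  File "fit.py", line 26, in <module>
    f=least_squares(res,[.505,-.15,-.11],args=(ns,),x_scale=[.01,.01,.1],diff_step=1e-3,loss="soft_l1"); print(ns,f.x.round(4),np.abs(res(f.x,ns)).mean().round(2),np.abs(res(f.x,ns)).max().round(2))
  File "fit.py", line 23, in res
    u=surf(n,p); q=((u+.5)*6-.5).astype(np.float32); r.append(cv2.remap(S[n],q[None,:,0],q[None,:,1],1)[0])
  File "fit.py", line 8, in surf
    c=c@R.T+[x0,y0]; nn=nn@R.T; cam=K(n)[3][:3,3]; out=[]
                                    ~^^^
  File "h.py", line 4, in K
    m=camera_model(n); f=192/np.tan(np.radians(m["fovy"])/2); return f,m["cx"],m["cy"],np.array(m["pose"])
ValueError: time passes only in moves, steps and waits
```

Request:
jog_arm --deltas '[[[0, 0, 0, 0, 0, 8.5, 85], [0, 0, 0, 0, 0, 8.5, 85], [0, 0, 0, 0, 0, 8.5, 85], [0, 0, 0, 0, 0, 8.5, 85], [0, 0, 0, 0, 0, 8.5, 85]]]'

```text
clock: 1.2
eef_pos: [0.1666, 0.4715, 0.2315]
tool_rot: [0.52, 0.854, 0.0, -0.0]
ft_force: [-0.4, -0.1, 0.3]
grip_width: 0.0851
```

```bash
sed -i 's/^def K(n)/import functools\n@functools.cache\ndef K(n)/' h.py; python3 fit.py
```

```text
['scene'] [ 0.4944 -0.1314 -0.1421] 0.12 0.3
['top'] [ 0.4904 -0.138  -0.1388] 0.13 0.31
['scene', 'top'] [ 0.4919 -0.1353 -0.1393] 0.5 1.12
stand (array([0.53119935, 0.09224117, 0.04418379]), np.float64(0.0019183745105853592))
scene [0.5297 0.0922 0.045 ]
top [0.5318 0.0915 0.045 ]
[0.564 0.113] [0.552 0.06 ] [0.499 0.07 ] [0.512 0.123] [0.507 0.122]
[0.55 0.06]
[0.502 0.073]
marker top [0.536 0.097 0.121] [242.75301925 181.21012584]
```

Request:
jog_arm --deltas '[[[-45, 0, 0, 0, 0, 0, 85], [-45, 0, 0, 0, 0, 0, 85], [-45, 0, 0, 0, 0, 0, 85], [-45, 0, 0, 0, 0, 0, 85], [-45, 0, 0, 0, 0, 0, 85]]]'

```text
clock: 1.7
eef_pos: [0.2712, 0.2708, 0.2304]
tool_rot: [0.517, 0.856, 0.002, -0.0]
ft_force: [0.8, -0.4, 0.9]
grip_width: 0.0849
```

Request:
jog_arm --deltas '[[[-45, 0, 0, 0, 0, 8, 85], [-45, 6, 0, 0, 0, 8, 85], [-45, 12, 0, 0, 0, 8, 85], [0, 0, 0, 0, 0, 8, 85], [0, 0, 0, 0, 0, 8, 85]]]'

```text
clock: 2.2
eef_pos: [0.3379, 0.1377, 0.2315]
tool_rot: [0.789, 0.615, 0.004, 0.001]
ft_force: [-0.6, -0.1, -0.8]
grip_width: 0.0851
```

Request:
jog_arm --deltas '[[[0, 40, 0, 0, 0, 0, 85], [1, 40, 0, 0, 0, 0, 85], [1, 40, 0, 0, 0, 0, 85], [1, 40, 0, 0, 0, 0, 85], [0, 38, 0, 0, 0, 0, 85]]]'

```text
clock: 2.7
eef_pos: [0.5335, 0.0885, 0.2343]
tool_rot: [0.79, 0.613, 0.005, 0.0]
ft_force: [0.2, 1.0, 0.0]
grip_width: 0.085
```

Request:
jog_arm --deltas '[[[0, 0, 0, 0, 0, 0, 85], [0, 0, 0, 0, 0, 0, 85]]]'

```text
clock: 2.9
eef_pos: [0.5374, 0.087, 0.2322]
tool_rot: [0.791, 0.612, 0.005, 0.0]
ft_force: [0.2, -0.1, 0.4]
grip_width: 0.085
```

Request:
jog_arm --deltas '[[[3, -7, 0, 0.36, -0.45, 0, 85], [0, 0, 0, 0, 0, 0, 85], [0, 0, 30, 0, 0, 0, 85], [0, 0, 30, 0, 0, 0, 85], [0, 0, 30, 0, 0, 0, 85]]]'

```text
clock: 3.4
eef_pos: [0.5304, 0.0951, 0.1474]
tool_rot: [0.789, 0.614, 0.005, 0.003]
ft_force: [0.7, -0.6, -0.6]
grip_width: 0.0848
```

Run:
```python
from h import *
o=get_obs(); print(o["eef_pos"].round(4) if hasattr(o["eef_pos"],"round") else o["eef_pos"],np.round(o["tool_rot"],4))
a=save("scene","s1.png");b=save("top","t1.png")
up=lambda i:cv2.resize(i,None,fx=6,fy=6,interpolation=cv2.INTER_CUBIC)
cv2.imwrite("pics/c3.png",np.hstack([up(a[110:210,220:285]),up(b[135:235,215:280])])[:,:,::-1])
```

```text
[0.5304 0.0951 0.1474] [0.7894 0.6138 0.0054 0.0033]
```

View pics/c3.png

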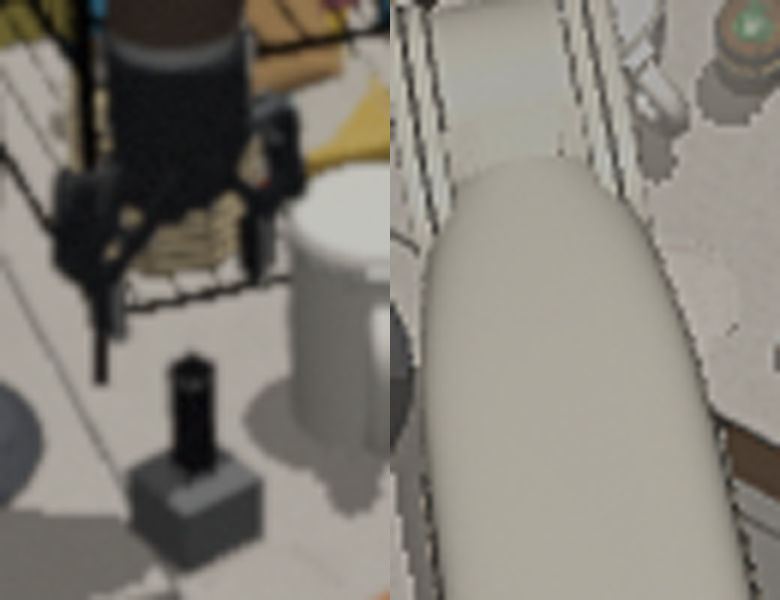

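The fingers straddle the marker, which is at (192,410) in the left crop, centred and clear of the mug.

Request:
jog_arm --deltas '[[[0, 0, 20, 0, 0, 0, 65], [0, 0, 20, 0, 0, 0, 65], [0, 0, 20, 0, 0, 0, 65], [0, 0, 10, 0, 0, 0, 65], [0, 0, 0, 0, 0, 0, 65]]]'

```text
clock: 4.0
eef_pos: [0.5284, 0.0971, 0.0807]
tool_rot: [0.788, 0.615, 0.005, 0.003]
ft_force: [-0.3, 0.7, 0.1]
grip_width: 0.065
```

Request:
jog_arm --deltas '[[[0, 0, 0, 0, 0, 0, 65]]]'

```text
clock: 4.1
eef_pos: [0.529, 0.0974, 0.0821]
tool_rot: [0.788, 0.616, 0.006, 0.004]
ft_force: [0.4, 0.4, -0.2]
grip_width: 0.0648
```

```bash
cat > st.py <<'E'
from h import *
from scipy.spatial.transform import Rotation as R
o=get_obs(); r=R.from_quat(o["tool_rot"]); z=r.as_matrix()[:,2]; d=r.inv().apply([0,0,-1])
phi=np.degrees(np.arctan2(r.as_matrix()[1,1],r.as_matrix()[0,1]))
print("clk",round(float(o["clock"]),2),"pos",np.round(np.array(o["eef_pos"])*1e3,2),"F",np.round(o["ft_force"],2),"w",round(float(o["grip_width"])*1e3,1),"phi",phi.round(2),"level wx,wy deg",np.degrees([-d[1],d[0]]).round(2))
E
python3 st.py
```

```text
clk 4.1 pos [529.01  97.41  82.09] F [ 0.41  0.38 -0.16] w 64.8 phi -14.01 level wx,wy deg [ 0.73 -0.28]
```

Request:
jog_arm --deltas '[[[-4, 3, 9, 0.73, -0.28, 0, 65], [0, 0, 9, 0, 0, 0, 65], [0, 0, 0, 0, 0, 0, 65]]]'

```text
clock: 4.4
eef_pos: [0.5336, 0.0928, 0.0661]
tool_rot: [0.788, 0.616, 0.002, 0.001]
ft_force: [-0.4, -0.7, -1.0]
grip_width: 0.065
```

```bash
python3 st.py
```

```text
clk 4.4 pos [533.58  92.85  66.06] F [-0.38 -0.74 -1.01] w 65.0 phi -14.01 level wx,wy deg [ 0.25 -0.1 ]
```

Request:
jog_arm --deltas '[[[0, 0, 1.5, 0.25, -0.1, 0, 30], [0, 0, 0, 0, 0, 0, 30], [0, 0, 0, 0, 0, 0, 30], [0, 0, 0, 0, 0, 0, 30]]]'

```text
clock: 4.8
eef_pos: [0.5338, 0.0927, 0.0643]
tool_rot: [0.788, 0.615, -0.0, -0.0]
ft_force: [0.5, 0.5, -0.5]
grip_width: 0.0298
```

Request:
jog_arm --deltas '[[[0, 0, 0, 0, 0, 0, 15], [0, 0, 0, 0, 0, 0, 15], [0, 0, 0, 0, 0, 0, 15], [0, 0, 0, 0, 0, 0, 15]]]'

```text
clock: 5.2
eef_pos: [0.5337, 0.0927, 0.0646]
tool_rot: [0.788, 0.616, -0.0, -0.0]
ft_force: [0.1, -0.0, -0.7]
grip_width: 0.0195
```

```bash
python3 st.py
```

```text
clk 5.2 pos [533.71  92.75  64.58] F [ 0.14 -0.01 -0.71] w 19.5 phi -14.02 level wx,wy deg [-0.03  0.  ]
```

Request:
jog_arm --deltas '[[[0, 0, 0, 0, 0, 0, 5], [0, 0, -8, 0, 0, 0, 5], [0, 0, -15, 0, 0, 0, 5], [0, 0, -25, 0, 0, 0, 5], [0, 0, -25, 0, 0, 0, 5]]]'

```text
clock: 5.7
eef_pos: [0.532, 0.0922, 0.1371]
tool_rot: [0.788, 0.615, -0.003, -0.001]
ft_force: [-0.3, -0.5, -1.1]
grip_width: 0.0191
```

```bash
python3 st.py
```

```text
clk 5.7 pos [532.04  92.16 137.06] F [-0.3  -0.54 -1.13] w 19.1 phi -14.03 level wx,wy deg [-0.34  0.19]
```

Request:
jog_arm --deltas '[[[-27, -9, 0, -0.34, 0.19, -3, 5], [-27, -9, 0, 0, 0, -3, 5], [-27, -10, 0, 0, 0, 0, 5], [-27, -10, 0, 0, 0, 0, 5], [-27, -10, 0, 0, 0, 0, 5]]]'

```text
clock: 6.2
eef_pos: [0.4665, -0.0331, 0.1447]
tool_rot: [0.751, 0.66, 0.007, 0.004]
ft_force: [1.3, -0.8, -1.7]
grip_width: 0.0194
```

Request:
jog_arm --deltas '[[[0, 0, 15, 0, 0, 0, 5], [0, 0, 15, 0, 0, 0, 5], [0, 0, 15, 0, 0, 0, 5], [0, 0, 0, 0, 0, 0, 5]]]'

```text
clock: 6.6
eef_pos: [0.4661, -0.037, 0.1022]
tool_rot: [0.753, 0.658, 0.008, 0.006]
ft_force: [-1.4, -0.4, -0.5]
grip_width: 0.0192
```

```bash
python3 st.py
```

```text
clk 6.6 pos [466.12 -37.02 102.15] F [-1.36 -0.36 -0.49] w 19.2 phi -7.76 level wx,wy deg [ 1.14 -0.21]
```

Request:
jog_arm --deltas '[[[2, 0, 10, 1.14, -0.21, 0, 5], [2, 0, 10, 0, 0, 0, 5], [0, 0, 10, 0, 0, 0, 5], [0, 0, 6, 0, 0, 0, 5], [0, 0, 0, 0, 0, 0, 5]]]'

```text
clock: 7.1
eef_pos: [0.4687, -0.0323, 0.0654]
tool_rot: [0.753, 0.658, 0.0, 0.001]
ft_force: [-0.9, 0.2, 0.7]
grip_width: 0.0191
```

```bash
python3 st.py
python3 - <<'E'
from h import *
a=save("scene","s2.png")
cv2.imwrite("pics/c4.png",cv2.resize(a[140:265,245:360],None,fx=6,fy=4.8 and 6,interpolation=cv2.INTER_CUBIC)[:600,:,::-1])
E
```

```text
clk 7.1 pos [468.71 -32.26  65.37] F [-0.94  0.19  0.72] w 19.1 phi -7.69 level wx,wy deg [0.08 0.  ]
```

View pics/c4.png

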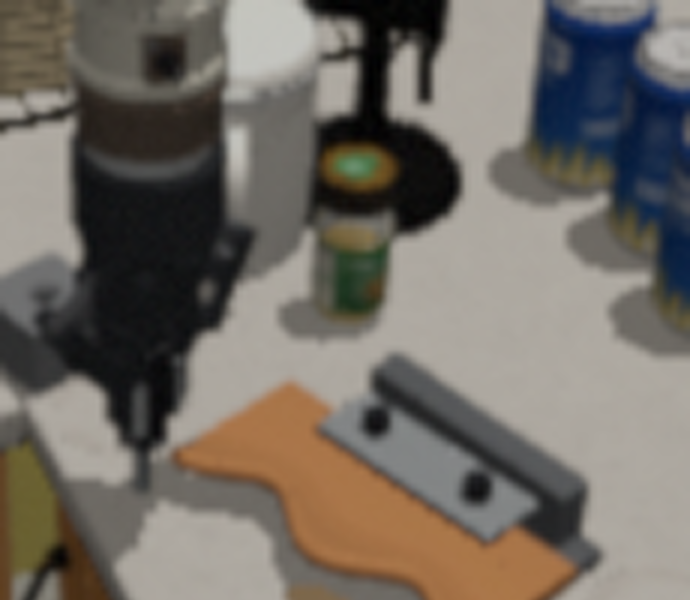

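The marker hangs upright with its nib end at crop (143,487), scene (268.8,221.2), in front of the board's left tip at crop (178,457).

Run:
```python
from h import *
p=(245+143/6-.4,140+487/6-.4); print(at_z("scene",p,.0135).round(4))
p=(245+178/6-.4,140+457/6-.4); print("tip",at_z("scene",p,.026).round(4))
```

```text
[ 0.4723 -0.0241  0.0135]
tip [ 0.4918 -0.0322  0.026 ]
```

Run:
```python
from h import *
f=lambda P:((proj("scene",P)-[245,140]+.4)*6).round(0)
c=np.array([.4687,-.0323]);u=np.array([-.78,-.63])
print("shoulder corner",f([*(c+.013*u),.0458]),"nib end",f([*(c+.005*u),.0138]),"nib axis end",f([*c,.0138]),"fingertips",f([*c,.0654]))
import cv2
im=cv2.imread("pics/s2.png").astype(int); print(im[205:228,266:272].sum(2))
```

```text
shoulder corner [151. 468.] nib end [151. 503.] nib axis end [151. 497.] fingertips [152. 423.]
[[ 78 167 200 137  57  31]
 [ 82 184 214 140  52  25]
 [ 82 185 218 140  55  35]
 [ 93 186 213 146  58  35]
 [ 83 186 211 143  58  38]
 [ 88 186 217 145  51  49]
 [100 189 214 139  52  52]
 [123 165 179 118  54  62]
 [139 123  96  66 109 148]
 [254 162  87  91 191 284]
 [385 255 147 162 322 369]
 [438 299 189 196 358 364]
 [445 305 190 185 289 320]
 [443 305 191 182 274 308]
 [396 275 187 186 274 306]
 [307 227 187 187 275 310]
 [295 245 208 216 282 310]
 [308 286 271 275 303 318]
 [313 312 308 312 324 386]
 [313 313 316 326 346 447]
 [313 315 327 392 427 477]
 [313 313 334 447 494 501]
 [316 315 342 453 497 502]]
```

Request:
jog_arm --deltas '[[[-2, 5, 3, 0, 0, 0, 5], [0, 4, 3, 0, 0, 0, 5], [0, 0, 0, 0, 0, 0, 5], [0, 0, 0, 0, 0, 0, 5]]]'

```text
clock: 7.55
eef_pos: [0.4794, -0.036, 0.0601]
tool_rot: [0.753, 0.658, 0.001, 0.001]
ft_force: [0.1, -0.4, -0.3]
grip_width: 0.0191
```

```bash
cat > f.py <<'E'
# averaged reading, board-local coordinates (mm) of the TCP
from h import *
import sys
from scipy.spatial.transform import Rotation as R
n=int(sys.argv[1]) if len(sys.argv)>1 else 3
X0=np.array([494.5,-135.5]);th=-.139;c,s=np.cos(th),np.sin(th);Rt=np.array([[c,s],[-s,c]])
A=[]
for i in range(n):
    if i: camera("scene")
    o=get_obs(); A.append([*(np.array(o["eef_pos"])*1e3),*o["ft_force"]])
A=np.array(A);m=A.mean(0);r=R.from_quat(o["tool_rot"]);d=r.inv().apply([0,0,-1]);M=r.as_matrix()
print("t",round(float(o["clock"]),2),"local",(Rt@(m[:2]-X0)).round(2),"z",m[2].round(2),"F local",(Rt@m[3:5]).round(2),"Fz",m[5].round(2),"sd",A.std(0).round(2),"phi-board",(np.degrees(np.arctan2(M[1,1],M[0,1]))-np.degrees(th)).round(2),"lvl",np.degrees([-d[1],d[0]]).round(2))
E
python3 f.py 6
```

```text
t 7.8 local [-28.92  96.53] z 60.13 F local [-0.28  0.2 ] Fz -0.44 sd [0.15 0.05 0.03 0.38 0.54 0.4 ] phi-board 0.27 lvl [ 0.22 -0.  ]
```

Request:
jog_arm --deltas '[[[0, 1.5, 0, 0, 0, 0, 5], [0, 1.5, 0, 0, 0, 0, 5], [0, 0, 0, 0, 0, 0, 5]]]'

```text
clock: 8.1
eef_pos: [0.4814, -0.0361, 0.0602]
tool_rot: [0.753, 0.658, 0.001, 0.001]
ft_force: [-0.9, 1.0, -0.2]
grip_width: 0.0192
```

```bash
python3 f.py 4
```

```text
t 8.25 local [-26.75  96.65] z 60.18 F local [-0.74  0.05] Fz -0.39 sd [0.01 0.   0.01 0.4  0.59 0.56] phi-board 0.28 lvl [ 0.16 -0.01]
```

Request:
jog_arm --deltas '[[[0, 1.5, 0, 0, 0, 0, 5], [0, 0, 0, 0, 0, 0, 5]]]'

```text
clock: 8.45
eef_pos: [0.4819, -0.0361, 0.0599]
tool_rot: [0.753, 0.658, 0.0, 0.0]
ft_force: [-1.2, 0.2, 0.6]
grip_width: 0.0193
```

```bash
python3 f.py 4
```

```text
t 8.6 local [-26.24  96.71] z 59.9 F local [-1.32  0.57] Fz 0.11 sd [0.03 0.01 0.02 0.38 0.36 0.46] phi-board 0.29 lvl [ 0.05 -0.02]
```

Request:
jog_arm --deltas '[[[0, 1.5, 0, 0, 0, 0, 5], [0, 0.7, 0, 0, 0, 0, 5], [0, 0, 0, 0, 0, 0, 5]]]'

```text
clock: 8.9
eef_pos: [0.4826, -0.0361, 0.0595]
tool_rot: [0.753, 0.658, -0.001, -0.001]
ft_force: [-2.3, 0.3, 1.2]
grip_width: 0.0193
```

```bash
python3 f.py 4
```

```text
t 9.05 local [-25.53  96.78] z 59.47 F local [-2.55  0.67] Fz 0.38 sd [0.03 0.01 0.01 0.37 0.44 0.88] phi-board 0.29 lvl [-0.13 -0.03]
```

Request:
jog_arm --deltas '[[[1, 1.2, -0.5, 0, 0, 0, 5], [1.5, 0.8, -0.5, 0, 0, 0, 5], [1.5, 0.3, 0, 0, 0, 0, 5], [0.5, 0, 0, 0, 0, 0, 5]]]'

```text
clock: 9.45
eef_pos: [0.4849, -0.0319, 0.0598]
tool_rot: [0.753, 0.658, -0.001, -0.002]
ft_force: [-1.6, 1.0, -1.1]
grip_width: 0.0195
```

```bash
python3 f.py 4
```

```text
t 9.6 local [-23.7  101.52] z 59.88 F local [-1.49  2.42] Fz -1.28 sd [0.12 0.14 0.06 0.38 0.97 0.61] phi-board 0.29 lvl [-0.2  -0.06]
```

Request:
jog_arm --deltas '[[[0, -2, 0, 0, 0, 0, 5], [-1.5, -1, 0, 0, 0, 0, 5], [-2, 0, 0, 0, 0, 0, 5], [0, 0, 0, 0, 0, 0, 5]]]'

```text
clock: 10.0
eef_pos: [0.4827, -0.035, 0.0609]
tool_rot: [0.753, 0.658, -0.0, -0.0]
ft_force: [-1.7, -0.2, -0.9]
grip_width: 0.0191
```

```bash
python3 f.py 4
```

```text
t 10.15 local [-25.55  97.93] z 60.82 F local [-2.25 -0.8 ] Fz -0.45 sd [0.06 0.07 0.05 0.43 0.42 0.38] phi-board 0.31 lvl [-0.04 -0.04]
```

```bash
cat > plan.py <<'E'
# usage: plan.py b yoff [step] : reads, prints implied contact offset b_now and 5 rows for the next move
from h import *
import sys
b,yo=float(sys.argv[1]),float(sys.argv[2]); st=float(sys.argv[3]) if len(sys.argv)>3 else 2.
u=np.linspace(-112,112,4000);k=2*np.pi/100
sl=12*k*np.sin(k*u)*(np.abs(u)<=100); cx=-12*np.cos(k*np.clip(u,-100,100)); q=np.hypot(1,sl)
px,py=cx-11/q,u+11*sl/q
P=lambda y:np.interp(y+yo,py,px)
X0=np.array([494.5,-135.5]);th=-.139;c,s=np.cos(th),np.sin(th);Rt=np.array([[c,s],[-s,c]])
A=[]
for i in range(3):
    if i: camera("scene")
    o=get_obs();A.append([*(np.array(o["eef_pos"])*1e3),*o["ft_force"]])
m=np.mean(A,0);x,y=Rt@(m[:2]-X0);F=Rt@m[3:5]
print(f"t {o['clock']:.2f} x {x:.2f} y {y:.2f} z {m[2]:.1f} Fx {F[0]:.2f} Fy {F[1]:.2f} Fz {m[5]:.2f} b_now {x+F[0]/1.75-P(y):.2f} nib y {y+yo:.1f}")
xt=[P(y-st*i)+b+2.1 for i in range(6)]
print("err now",round(xt[0]-x,2),"dx rows",np.diff(xt).round(2), "slope-lag end y",round(y-5*st,1))
E
python3 plan.py -3.8 2.2
```

```text
t 10.25 x -25.44 y 98.14 z 60.7 Fx -2.10 Fy -0.86 Fz -0.67 b_now -3.64 nib y 100.3
err now 0.74 dx rows [0.04 0.17 0.29 0.41 0.54] slope-lag end y 88.1
```

Request:
jog_arm --deltas '[[[-2, 0.6, 0, 0, 0, 0, 5], [-2, 0.5, 0, 0, 0, 0, 5], [-2, 0.4, 0, 0, 0, 0, 5], [-2, 0.4, 0, 0, 0, 0, 5], [-2, 0.5, 0, 0, 0, 0, 5]]]'

```text
clock: 10.75
eef_pos: [0.4823, -0.0437, 0.0598]
tool_rot: [0.752, 0.659, 0.0, -0.003]
ft_force: [-2.5, 1.7, -0.7]
grip_width: 0.0195
```

```bash
python3 plan.py -3.8 2.2
```

```text
t 10.85 x -24.82 y 88.78 z 59.8 Fx -2.94 Fy -0.01 Fz -1.01 b_now -4.77 nib y 91.0
err now 1.39 dx rows [0.62 0.74 0.86 0.98 1.08] slope-lag end y 78.8
```

Request:
jog_arm --deltas '[[[-2, 0.9, 0, 0, 0, 0, 5], [-2, 0.9, 0, 0, 0, 0, 5], [-2, 0.9, 0, 0, 0, 0, 5], [-2, 1.0, 0, 0, 0, 0, 5], [-2, 1.0, 0, 0, 0, 0, 5]]]'

```text
clock: 11.35
eef_pos: [0.4848, -0.0562, 0.0594]
tool_rot: [0.752, 0.659, -0.001, -0.003]
ft_force: [-3.9, 0.0, -0.7]
grip_width: 0.0189
```

```bash
python3 plan.py -4.3 3.5
```

```text
t 11.45 x -20.36 y 76.85 z 59.4 Fx -3.59 Fy -1.49 Fz -1.49 b_now -5.32 nib y 80.4
err now 1.07 dx rows [1.22 1.3  1.38 1.44 1.48] slope-lag end y 66.9
```

Request:
jog_arm --deltas '[[[-2, 1.3, 0, 0, 0, 0, 5], [-2, 1.3, 0, 0, 0, 0, 5], [-2, 1.4, 0, 0, 0, 0, 5], [-2, 1.5, 0, 0, 0, 0, 5], [-2, 1.4, 0, 0, 0, 0, 5]]]'

```text
clock: 11.95
eef_pos: [0.4907, -0.0685, 0.0593]
tool_rot: [0.753, 0.658, -0.002, -0.003]
ft_force: [-4.0, 0.3, -0.7]
grip_width: 0.0196
```

```bash
python3 plan.py -5 3.5
```

```text
t 12.05 x -12.83 y 65.44 z 59.3 Fx -3.51 Fy -1.55 Fz -0.87 b_now -5.63 nib y 68.9
err now 0.72 dx rows [1.51 1.49 1.44 1.37 1.26] slope-lag end y 55.4
```

Request:
jog_arm --deltas '[[[-2, 1.5, 0, 0, 0, 0, 5], [-2, 1.5, 0, 0, 0, 0, 5], [-2, 1.4, 0, 0, 0, 0, 5], [-2, 1.2, 0, 0, 0, 0, 5], [-2, 1.0, 0, 0, 0, 0, 5]]]'

```text
clock: 12.55
eef_pos: [0.4966, -0.0802, 0.0594]
tool_rot: [0.753, 0.658, -0.002, -0.002]
ft_force: [-3.2, 0.5, -0.9]
grip_width: 0.0194
```

```bash
python3 plan.py -5.5 3.5 1.6
```

```text
t 12.65 x -5.37 y 54.70 z 59.4 Fx -2.82 Fy -1.43 Fz -0.86 b_now -5.28 nib y 58.2
err now 0.27 dx rows [0.86 0.73 0.57 0.38 0.16] slope-lag end y 46.7
```

Request:
jog_arm --deltas '[[[-1.6, 1.3, 0, 0, 0, 0, 5], [-1.6, 1.0, 0, 0, 0, 0, 5], [-1.5, 0.8, 0, 0, 0, 0, 5], [-1.5, 0.4, 0, 0, 0, 0, 5]]]'

```text
clock: 13.05
eef_pos: [0.499, -0.0868, 0.0592]
tool_rot: [0.753, 0.658, -0.002, -0.003]
ft_force: [-3.0, 0.7, -0.3]
grip_width: 0.0191
```

```bash
python3 plan.py -5.5 3.5 1.6
```

```text
t 13.15 x -2.21 y 48.61 z 59.2 Fx -3.98 Fy -0.99 Fz -1.02 b_now -5.27 nib y 52.1
err now -0.41 dx rows [ 0.2  -0.05 -0.29 -0.49 -0.67] slope-lag end y 40.6
```

Request:
jog_arm --deltas '[[[-1.6, 0.1, 0, 0, 0, 0, 5], [-1.6, -0.2, 0, 0, 0, 0, 5], [-1.6, -0.4, 0, 0, 0, 0, 5], [-1.6, -0.6, 0, 0, 0, 0, 5]]]'

```text
clock: 13.55
eef_pos: [0.4983, -0.0926, 0.0595]
tool_rot: [0.752, 0.659, -0.0, -0.003]
ft_force: [-1.6, 3.3, -0.1]
grip_width: 0.0188
```

```bash
python3 plan.py -5.3 3.5 1.6
```

```text
t 13.65 x -2.25 y 42.68 z 59.5 Fx -2.44 Fy 1.89 Fz -0.34 b_now -3.97 nib y 46.2
err now -0.63 dx rows [-0.62 -0.77 -0.89 -0.98 -1.06] slope-lag end y 34.7
```

```bash
cat > data.txt <<'E'
-26.24 96.71 -1.32
-25.53 96.78 -2.55
-24.82 88.78 -2.94
-20.36 76.85 -3.59
-12.83 65.44 -3.51
-5.37 54.70 -2.82
-2.21 48.61 -3.98
-2.25 42.68 -2.44
E
cat > fb.py <<'E'
import numpy as np
from scipy.optimize import least_squares
u=np.linspace(-125,125,4000);k=2*np.pi/100
sl=12*k*np.sin(k*u);q=np.hypot(1,sl);px,py=-12*np.cos(k*u)-11/q,u+11*sl/q
x,y,F=np.loadtxt("data.txt").T
r=lambda p:np.append(x+F/1.75-np.interp(y+p[1],py,px)-p[0]-p[2]*y,p[2]/.02*.3)
f=least_squares(r,[-4,4,0]);print(f.x.round(3),f.fun.round(2))
E
python3 fb.py
```

```text
[-4.893  5.277  0.009] [ 0.    0.    0.08 -0.1   0.03  0.21 -0.31  0.08  0.13]
```

```bash
sed -i 's/^P=.*/P=lambda y:np.interp(y+yo,py,px)+.009*y/' plan.py; python3 plan.py -4.89 5.28 1.6
```

```text
t 13.75 x -2.30 y 42.50 z 59.5 Fx -2.60 Fy 0.74 Fz -0.77 b_now -4.94 nib y 47.8
err now 0.66 dx rows [-0.45 -0.63 -0.78 -0.9  -1.  ] slope-lag end y 34.5
```

Request:
jog_arm --deltas '[[[-1.6, 0.0, 0, 0, 0, 0, 5], [-1.6, -0.5, 0, 0, 0, 0, 5], [-1.6, -0.8, 0, 0, 0, 0, 5], [-1.6, -0.9, 0, 0, 0, 0, 5], [-1.6, -1.0, 0, 0, 0, 0, 5]]]'

```text
clock: 14.25
eef_pos: [0.4945, -0.0991, 0.0597]
tool_rot: [0.752, 0.659, 0.001, -0.003]
ft_force: [-1.6, 3.5, -0.6]
grip_width: 0.0195
```

```bash
python3 plan.py -4.89 5.28 1.6
```

```text
t 14.35 x -5.14 y 35.72 z 59.7 Fx -2.56 Fy 2.63 Fz -0.70 b_now -4.75 nib y 41.0
err now 0.5 dx rows [-1.02 -1.09 -1.14 -1.18 -1.21] slope-lag end y 27.7
```

Request:
jog_arm --deltas '[[[-1.8, -0.7, 0, 0, 0, 0, 5], [-1.8, -1.0, 0, 0, 0, 0, 5], [-1.8, -1.1, 0, 0, 0, 0, 5], [-1.8, -1.2, 0, 0, 0, 0, 5], [-1.8, -1.2, 0, 0, 0, 0, 5]]]'

```text
clock: 14.85
eef_pos: [0.4879, -0.1066, 0.0597]
tool_rot: [0.752, 0.659, 0.002, -0.004]
ft_force: [-1.6, 5.3, -1.1]
grip_width: 0.0194
```

```bash
python3 plan.py -4.89 5.28 1.8
```

```text
t 14.95 x -10.70 y 27.34 z 59.7 Fx -2.67 Fy 3.18 Fz -0.79 b_now -4.44 nib y 32.6
err now 0.13 dx rows [-1.37 -1.37 -1.34 -1.3  -1.25] slope-lag end y 18.3
```

Request:
jog_arm --deltas '[[[-1.9, -1.2, 0, 0, 0, 0, 5], [-1.9, -1.3, 0, 0, 0, 0, 5], [-1.9, -1.3, 0, 0, 0, 0, 5], [-1.9, -1.2, 0, 0, 0, 0, 5], [-1.9, -1.1, 0, 0, 0, 0, 5]]]'

```text
clock: 15.45
eef_pos: [0.4803, -0.1147, 0.0596]
tool_rot: [0.752, 0.66, 0.003, -0.005]
ft_force: [-3.2, 5.9, -0.8]
grip_width: 0.0192
```

```bash
python3 plan.py -4.89 5.28 2
```

```text
t 15.55 x -17.10 y 18.37 z 59.6 Fx -3.37 Fy 3.77 Fz -0.39 b_now -4.62 nib y 23.7
err now -0.09 dx rows [-1.32 -1.23 -1.14 -1.03 -0.92] slope-lag end y 8.4
```

Request:
jog_arm --deltas '[[[-1.9, -1.5, 0, 0, 0, 0, 5], [-1.9, -1.3, 0, 0, 0, 0, 5], [-1.9, -1.2, 0, 0, 0, 0, 5], [-1.9, -1.0, 0, 0, 0, 0, 5], [-1.9, -0.8, 0, 0, 0, 0, 5]]]'

```text
clock: 16.05
eef_pos: [0.4726, -0.1246, 0.0595]
tool_rot: [0.752, 0.66, 0.002, -0.005]
ft_force: [-2.3, 2.9, -0.8]
grip_width: 0.0194
```

```bash
python3 plan.py -4.89 5.28 2; python3 st.py
```

```text
t 16.15 x -23.28 y 7.35 z 59.5 Fx -3.07 Fy 1.54 Fz 0.05 b_now -4.58 nib y 12.6
err now 0.04 dx rows [-0.74 -0.62 -0.49 -0.37 -0.24] slope-lag end y -2.6
clk 16.15 pos [ 472.42 -125.22   59.48] F [-3.9   1.71 -0.06] w 19.5 phi -7.51 level wx,wy deg [-0.24 -0.49]
```

Request:
jog_arm --deltas '[[[-2, -0.5, 0, 0, 0, 0, 5], [-2, -0.5, 0, 0, 0, 0, 5], [-2, -0.4, 0, 0, 0, 0, 5], [-2, -0.3, 0, 0, 0, 0, 5], [-2, -0.1, 0, 0, 0, 0, 5]]]'

```text
clock: 16.65
eef_pos: [0.4684, -0.1359, 0.0592]
tool_rot: [0.752, 0.659, 0.001, -0.005]
ft_force: [-3.1, 3.0, -0.8]
grip_width: 0.0193
```

```bash
python3 plan.py -4.89 5.28 2
```

```text
t 16.75 x -25.83 y -4.40 z 59.2 Fx -2.76 Fy 0.50 Fz -0.77 b_now -4.38 nib y 0.9
err now 0.01 dx rows [-0.01  0.11  0.24  0.36  0.49] slope-lag end y -14.4
```

Request:
jog_arm --deltas '[[[-2, 0.5, 0, 0, 0, 0, 5], [-2, 0.4, 0, 0, 0, 0, 5], [-2, 0.4, 0, 0, 0, 0, 5], [-2, 0.4, 0, 0, 0, 0, 5], [-2, 0.5, 0, 0, 0, 0, 5]]]'

```text
clock: 17.25
eef_pos: [0.4685, -0.1479, 0.0588]
tool_rot: [0.752, 0.659, -0.0, -0.004]
ft_force: [-2.6, 0.5, -0.5]
grip_width: 0.0196
```

```bash
python3 plan.py -4.5 5.28 2; cat >> data.txt <<'E'
-5.14 35.72 -3.2
-10.70 27.34 -3.3
-17.1 18.37 -4
-23.28 7.35 -3.4
-25.83 -4.4 -2.76
E
python3 fb.py
```

```text
t 17.35 x -23.89 y -16.31 z 58.9 Fx -2.62 Fy -1.23 Fz -1.28 b_now -4.13 nib y -11.0
err now 0.23 dx rows [0.72 0.84 0.96 1.07 1.17] slope-lag end y -26.3
[-4.7    5.16   0.006] [ 0.11  0.12  0.13 -0.12 -0.05  0.12 -0.4   0.04 -0.22  0.08 -0.14  0.01
  0.31  0.08]
```

Request:
jog_arm --deltas '[[[-1.9, 1.1, -0.2, 0, 0, 0, 5], [-1.9, 1.1, -0.2, 0, 0, 0, 5], [-1.9, 1.1, -0.2, 0, 0, 0, 5], [-1.9, 1.2, 0, 0, 0, 0, 5], [-1.9, 1.3, 0, 0, 0, 0, 5]]]'

```text
clock: 17.85
eef_pos: [0.4726, -0.1596, 0.0593]
tool_rot: [0.752, 0.659, -0.001, -0.004]
ft_force: [-3.8, -0.2, -1.0]
grip_width: 0.0195
```

```bash
python3 plan.py -4.2 5.28 2
```

```text
t 17.95 x -18.16 y -27.24 z 59.3 Fx -3.94 Fy -1.77 Fz -1.08 b_now -4.49 nib y -22.0
err now 0.14 dx rows [1.3  1.37 1.43 1.47 1.49] slope-lag end y -37.2
```

Request:
jog_arm --deltas '[[[-1.9, 1.3, 0, 0, 0, 0, 5], [-1.9, 1.3, 0, 0, 0, 0, 5], [-1.9, 1.4, 0, 0, 0, 0, 5], [-1.9, 1.4, 0, 0, 0, 0, 5], [-1.9, 1.4, 0, 0, 0, 0, 5]]]'

```text
clock: 18.45
eef_pos: [0.4786, -0.1713, 0.0592]
tool_rot: [0.753, 0.659, -0.002, -0.004]
ft_force: [-3.8, 0.6, -0.5]
grip_width: 0.0193
```

```bash
python3 plan.py -4.4 5.28 1.9
```

```text
t 18.55 x -10.51 y -38.03 z 59.3 Fx -3.69 Fy -1.60 Fz -1.10 b_now -4.35 nib y -32.7
err now -0.06 dx rows [1.4  1.37 1.31 1.22 1.1 ] slope-lag end y -47.5
```

Request:
jog_arm --deltas '[[[-1.9, 1.5, 0, 0, 0, 0, 5], [-1.9, 1.5, 0, 0, 0, 0, 5], [-1.9, 1.5, 0, 0, 0, 0, 5], [-1.8, 1.3, 0, 0, 0, 0, 5], [-1.7, 1.1, 0, 0, 0, 0, 5]]]'

```text
clock: 19.05
eef_pos: [0.484, -0.1818, 0.0589]
tool_rot: [0.753, 0.659, -0.002, -0.004]
ft_force: [-4.3, 0.3, -0.5]
grip_width: 0.0195
```

```bash
python3 plan.py -4.4 5.28 1.6
```

```text
t 19.15 x -3.81 y -47.63 z 58.9 Fx -4.12 Fy -0.94 Fz -1.05 b_now -4.33 nib y -42.3
err now -0.32 dx rows [0.8  0.67 0.5  0.3  0.06] slope-lag end y -55.6
```

Request:
jog_arm --deltas '[[[-1.6, 0.8, -0.2, 0, 0, 0, 5], [-1.6, 0.6, -0.2, 0, 0, 0, 5], [-1.6, 0.4, -0.2, 0, 0, 0, 5], [-1.6, 0.2, -0.2, 0, 0, 0, 5]]]'

```text
clock: 19.55
eef_pos: [0.4852, -0.188, 0.0594]
tool_rot: [0.752, 0.659, -0.002, -0.005]
ft_force: [-3.7, 2.3, -1.3]
grip_width: 0.0194
```

```bash
python3 plan.py -4.4 5.28 1.6
```

```text
t 19.65 x -1.86 y -53.57 z 59.5 Fx -4.16 Fy 0.72 Fz -1.32 b_now -4.61 nib y -48.3
err now -0.07 dx rows [ 0.13 -0.12 -0.36 -0.56 -0.72] slope-lag end y -61.6
```

Request:
jog_arm --deltas '[[[-1.6, 0.0, 0, 0, 0, 0, 5], [-1.6, -0.2, 0, 0, 0, 0, 5], [-1.6, -0.4, 0, 0, 0, 0, 5], [-1.6, -0.6, 0, 0, 0, 0, 5], [-1.6, -0.7, 0, 0, 0, 0, 5]]]'

```text
clock: 20.15
eef_pos: [0.4832, -0.1946, 0.0597]
tool_rot: [0.752, 0.659, 0.0, -0.005]
ft_force: [-2.1, 4.0, -1.1]
grip_width: 0.0192
```

```bash
python3 plan.py -4.4 5.28 1.7
```

```text
t 20.25 x -3.05 y -60.42 z 59.7 Fx -3.13 Fy 2.51 Fz -0.91 b_now -4.12 nib y -55.1
err now 0.03 dx rows [-0.81 -0.95 -1.06 -1.14 -1.21] slope-lag end y -68.9
```

Request:
jog_arm --deltas '[[[-1.8, -0.8, 0, 0, 0, 0, 5], [-1.8, -1.0, 0, 0, 0, 0, 5], [-1.8, -1.1, 0, 0, 0, 0, 5], [-1.8, -1.2, 0, 0, 0, 0, 5], [-1.8, -1.2, 0, 0, 0, 0, 5]]]'

```text
clock: 20.75
eef_pos: [0.4774, -0.2022, 0.0599]
tool_rot: [0.752, 0.66, 0.002, -0.006]
ft_force: [-2.5, 4.2, -0.7]
grip_width: 0.019
```

```bash
python3 plan.py -4.4 5.28 1.8
```

```text
t 20.85 x -7.90 y -68.72 z 59.9 Fx -3.12 Fy 2.88 Fz -0.82 b_now -3.94 nib y -63.4
err now -0.14 dx rows [-1.33 -1.36 -1.37 -1.37 -1.35] slope-lag end y -77.7
```

N ≈ 4.2. I'll continue up the slope.

Request:
jog_arm --deltas '[[[-1.9, -1.3, 0, 0, 0, 0, 5], [-1.9, -1.3, 0, 0, 0, 0, 5], [-1.9, -1.4, 0, 0, 0, 0, 5], [-1.9, -1.4, 0, 0, 0, 0, 5], [-1.9, -1.3, 0, 0, 0, 0, 5]]]'

```text
clock: 21.35
eef_pos: [0.4702, -0.2095, 0.06]
tool_rot: [0.751, 0.66, 0.004, -0.006]
ft_force: [-1.3, 5.9, -0.3]
grip_width: 0.0194
```

```bash
python3 plan.py -4.4 5.28 1.9
```

```text
t 21.45 x -14.00 y -76.93 z 60.0 Fx -1.82 Fy 4.42 Fz -0.31 b_now -3.12 nib y -71.6
err now -0.23 dx rows [-1.4  -1.35 -1.29 -1.22 -1.13] slope-lag end y -86.4
```

Request:
jog_arm --deltas '[[[-1.9, -1.1, 0, 0, 0, 0, 5], [-1.9, -1.2, 0, 0, 0, 0, 5], [-1.9, -1.2, 0, 0, 0, 0, 5], [-1.9, -1.1, 0, 0, 0, 0, 5], [-1.9, -1.0, 0, 0, 0, 0, 5]]]'

```text
clock: 21.95
eef_pos: [0.4636, -0.2169, 0.0599]
tool_rot: [0.751, 0.661, 0.006, -0.007]
ft_force: [-2.2, 3.8, -1.0]
grip_width: 0.0195
```

```bash
python3 plan.py -4.2 5.28 1.9; python3 st.py
```

```text
t 22.05 x -19.50 y -85.23 z 59.9 Fx -2.94 Fy 3.02 Fz -0.82 b_now -3.56 nib y -80.0
err now -0.22 dx rows [-1.1  -1.01 -0.9  -0.8  -0.69] slope-lag end y -94.7
clk 22.05 pos [ 463.29 -217.44   59.87] F [-2.28  3.27 -0.85] w 19.3 phi -7.35 level wx,wy deg [-0.21 -0.98]
```

Request:
jog_arm --deltas '[[[-2, -0.9, 0, 0, 0, 0, 5], [-2, -0.9, 0, 0, 0, 0, 5], [-2, -0.9, 0, 0, 0, 0, 5], [-2, -0.8, 0, 0, 0, 0, 5], [-2, -0.6, 0, 0, 0, 0, 5]]]'

```text
clock: 22.55
eef_pos: [0.4574, -0.2264, 0.0595]
tool_rot: [0.751, 0.661, 0.005, -0.008]
ft_force: [-2.3, 4.6, -0.5]
grip_width: 0.0193
```

```bash
python3 plan.py -4.0 5.9 1.9
```

```text
t 22.65 x -24.23 y -95.56 z 59.5 Fx -3.08 Fy 1.94 Fz -0.60 b_now -3.79 nib y -89.7
err now 0.13 dx rows [-0.57 -0.46 -0.35 -0.24 -0.12] slope-lag end y -105.1
```

Request:
jog_arm --deltas '[[[-2, -0.4, 0, 0, 0, 0, 5], [-2, -0.4, 0, 0, 0, 0, 5], [-2, -0.3, 0, 0, 0, 0, 5], [-2, -0.2, 0, 0, 0, 0, 5], [-1.5, 0, 0, 0, 0, 0, 5]]]'

```text
clock: 23.15
eef_pos: [0.454, -0.2378, 0.0593]
tool_rot: [0.751, 0.66, 0.004, -0.007]
ft_force: [-3.4, 2.7, -0.2]
grip_width: 0.0192
```

```bash
python3 plan.py -4.0 5.9 1.9
python3 - <<'E'
from h import *
a=save("scene","s3.png")
cv2.imwrite("pics/c5.png",cv2.resize(a[150:270,265:365],None,fx=5,fy=5,interpolation=cv2.INTER_CUBIC)[:,:,::-1])
E
```

```text
t 23.25 x -25.83 y -107.34 z 59.3 Fx -2.98 Fy -0.20 Fz -1.44 b_now -3.57 nib y -101.4
err now -0.03 dx rows [-0.02 -0.02 -0.02 -0.02 -0.02] slope-lag end y -116.8
```

View pics/c5.png

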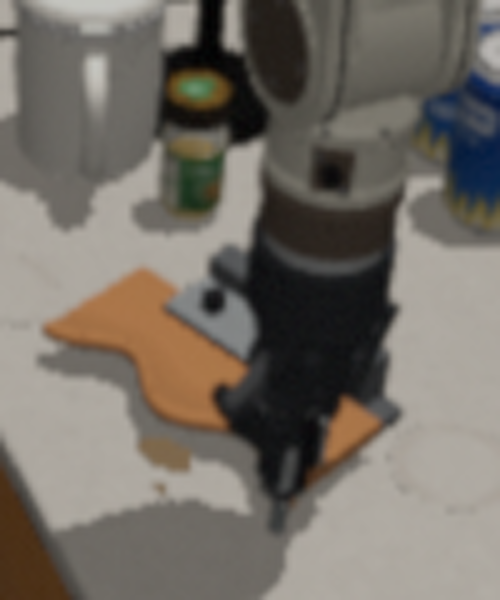

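The nib is at the board's right tip, crop (278,515) against the tip at (300,500). I'll move a little further to be sure of the end.

Request:
jog_arm --deltas '[[[-1.5, 0.3, 0, 0, 0, 0, 5], [-1, 0.2, 0, 0, 0, 0, 5], [0, 0, 0, 0, 0, 0, 5]]]'

```text
clock: 23.6
eef_pos: [0.4549, -0.2427, 0.0596]
tool_rot: [0.751, 0.66, 0.003, -0.005]
ft_force: [-2.7, 0.8, -1.7]
grip_width: 0.0198
```

```bash
python3 plan.py -4.0 5.9 1.9
```

```text
t 23.70 x -24.33 y -111.73 z 59.6 Fx -2.39 Fy -1.79 Fz -1.68 b_now -1.68 nib y -105.8
err now -1.58 dx rows [-0.02 -0.02 -0.02 -0.02 -0.02] slope-lag end y -121.2
```

The corner is felt, so the whole edge is traced. Now I retreat and lift.

Request:
jog_arm --deltas '[[[0, -4, 0, 0, 0, 0, 5], [0, -10, 0, 0, 0, 0, 5], [0, -10, -15, 0, 0, 0, 5], [0, 0, -30, 0, 0, 0, 5], [0, 0, -30, 0, 0, 0, 5]]]'

```text
clock: 24.2
eef_pos: [0.4295, -0.2382, 0.134]
tool_rot: [0.751, 0.66, 0.005, -0.007]
ft_force: [1.4, -0.4, -0.8]
grip_width: 0.0193
```

```bash
python3 st.py
cat > go.py <<'E'
# tool-frame vector to a world target (mm)
from h import *
import sys
from scipy.spatial.transform import Rotation as R
o=get_obs(); r=R.from_quat(o["tool_rot"]); t=np.array([float(a) for a in sys.argv[1:4]])
print("tool vec",r.inv().apply(t-np.array(o["eef_pos"])*1e3).round(2))
E
python3 go.py 533.5 92.7 140
```

```text
clk 24.2 pos [ 429.51 -238.17  133.97] F [ 1.38 -0.38 -0.82] w 19.3 phi -7.35 level wx,wy deg [-0.2  -0.91]
tool vec [341.51  60.81  -0.85]
```

Request:
jog_arm --deltas '[[[35, 0, 0, -0.2, -0.9, 0, 5], [40, 0, 0, 0, 0, 0, 5], [40, 5, 0, 0, 0, 0, 5], [40, 10, 0, 0, 0, 0, 5], [40, 10, 0, 0, 0, 0, 5]]]'

```text
clock: 24.7
eef_pos: [0.4848, -0.0481, 0.1432]
tool_rot: [0.755, 0.656, 0.007, 0.009]
ft_force: [0.3, -1.0, -1.4]
grip_width: 0.0191
```

Request:
jog_arm --deltas '[[[40, 10, 0, 0, 0, 3, 5], [40, 10, 0, 0, 0, 3.6, 5], [30, 8, 0, 0, 0, 0, 5], [0, 0, 0, 0, 0, 0, 5], [0, 0, 0, 0, 0, 0, 5]]]'

```text
clock: 25.2
eef_pos: [0.536, 0.0658, 0.1468]
tool_rot: [0.79, 0.613, 0.013, 0.009]
ft_force: [-0.5, 0.4, -1.2]
grip_width: 0.0194
```

```bash
python3 st.py;python3 go.py 533.7 92.7 135
```

```text
clk 25.2 pos [536.03  65.83 146.76] F [-0.53  0.39 -1.17] w 19.4 phi -14.35 level wx,wy deg [ 1.77 -0.57]
tool vec [25.34 -9.27 11.74]
```

Request:
jog_arm --deltas '[[[13, -5, 5, 0.9, -0.3, -0.3, 5], [12, -4, 4, 0.9, -0.3, 0, 5], [0, 0, 0, 0, 0, 0, 5], [0, 0, 0, 0, 0, 0, 5]]]'

```text
clock: 25.6
eef_pos: [0.532, 0.0923, 0.1371]
tool_rot: [0.789, 0.614, -0.002, -0.001]
ft_force: [-0.1, 0.5, -0.7]
grip_width: 0.019
```

```bash
python3 st.py;python3 go.py 533.7 92.7 115
```

```text
clk 25.6 pos [531.98  92.25 137.12] F [-0.12  0.47 -0.69] w 19.0 phi -14.2 level wx,wy deg [-0.23  0.07]
tool vec [ 0.88  1.65 22.11]
```

Request:
jog_arm --deltas '[[[1, 2, 10, -0.23, 0.07, 0, 5], [0, 0, 10, 0, 0, 0, 5], [0, 0, 8, 0, 0, 0, 5], [0, 0, 0, 0, 0, 0, 5], [0, 0, 0, 0, 0, 0, 5]]]'

```text
clock: 26.1
eef_pos: [0.5334, 0.0909, 0.1056]
tool_rot: [0.79, 0.613, -0.001, -0.0]
ft_force: [0.6, -0.2, -0.0]
grip_width: 0.0195
```

```bash
python3 st.py;python3 go.py 533.7 92.7 100
python3 - <<'E'
from h import *
a=save("scene","s4.png")
cv2.imwrite("pics/c6.png",cv2.resize(a[140:212,225:285],None,fx=8,fy=8,interpolation=cv2.INTER_CUBIC)[:,:,::-1])
E
```

```text
clk 26.1 pos [533.35  90.94 105.58] F [ 0.57 -0.16 -0.01] w 19.5 phi -14.35 level wx,wy deg [-0.08  0.07]
tool vec [ 1.8  -0.09  5.58]
```

View pics/c6.png

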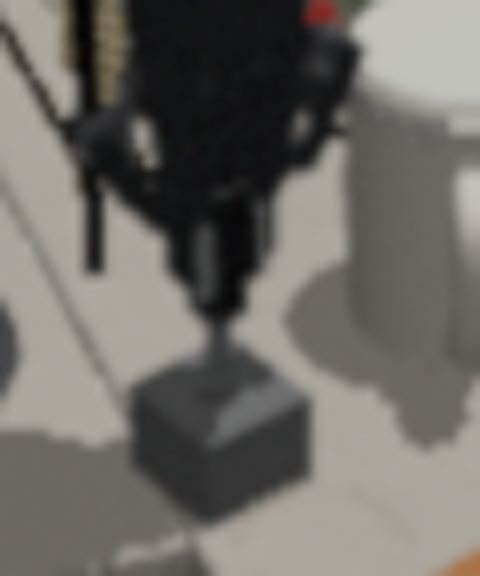

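The nib at (218,365) hangs over the hole at the centre of the stand's top, about (221,398).

Request:
jog_arm --deltas '[[[2.5, 0, 3, 0, 0, 0, 5], [1, 0, 3, 0, 0, 0, 5], [0, 0, 2, 0, 0, 0, 5], [0, 0, 2, 0, 0, 0, 5]]]'

```text
clock: 26.55
eef_pos: [0.5352, 0.0948, 0.0961]
tool_rot: [0.79, 0.613, 0.0, 0.0]
ft_force: [-0.3, -0.6, 2.3]
grip_width: 0.0192
```

```bash
python3 st.py;python3 go.py 533.7 92.75 64.6
```

```text
clk 26.55 pos [535.23  94.79  96.05] F [-0.31 -0.56  2.31] w 19.2 phi -14.35 level wx,wy deg [0.05 0.01]
tool vec [-2.35 -1.   31.45]
```

Request:
jog_arm --deltas '[[[0, 0, -2, 0, 0, 0, 5], [-1.5, -1, -1, 0, 0, 0, 5], [-0.5, 0, 0, 0, 0, 0, 5], [0, 0, 0, 0, 0, 0, 5]]]'

```text
clock: 26.95
eef_pos: [0.5336, 0.093, 0.0993]
tool_rot: [0.79, 0.613, 0.0, 0.0]
ft_force: [0.3, 0.0, -0.8]
grip_width: 0.0192
```

```bash
python3 st.py;python3 go.py 533.7 92.75 64.6
```

```text
clk 26.95 pos [533.58  92.99  99.29] F [ 0.32  0.   -0.81] w 19.2 phi -14.34 level wx,wy deg [0.05 0.01]
tool vec [-0.19  0.15 34.69]
```

Request:
jog_arm --deltas '[[[0, 0, 3, 0, 0, 0, 5], [0, 0, 3, 0, 0, 0, 5], [0, 0, 3, 0, 0, 0, 5], [0, 0, 2, 0, 0, 0, 5]]]'

```text
clock: 27.35
eef_pos: [0.5339, 0.093, 0.0878]
tool_rot: [0.79, 0.613, 0.001, 0.001]
ft_force: [0.1, 0.9, -0.1]
grip_width: 0.0193
```

```bash
python3 st.py;python3 go.py 533.7 92.75 64.6
```

```text
clk 27.35 pos [533.85  92.95  87.76] F [ 0.13  0.95 -0.09] w 19.3 phi -14.35 level wx,wy deg [ 0.09 -0.01]
tool vec [-0.24 -0.13 23.16]
```

In the hole with no contact force. I'll keep lowering.

Request:
jog_arm --deltas '[[[0, 0, 4, 0.1, 0, 0, 5], [0, 0, 4, 0, 0, 0, 5], [0, 0, 4, 0, 0, 0, 5], [0, 0, 4, 0, 0, 0, 5]]]'

```text
clock: 27.75
eef_pos: [0.5338, 0.093, 0.0702]
tool_rot: [0.79, 0.613, -0.0, -0.0]
ft_force: [0.3, -0.3, -1.9]
grip_width: 0.0195
```

```bash
python3 st.py;python3 go.py 533.7 92.75 64.6
```

```text
clk 27.75 pos [533.78  93.    70.19] F [ 0.35 -0.32 -1.88] w 19.5 phi -14.35 level wx,wy deg [-0.04 -0.01]
tool vec [-0.26 -0.01  5.59]
```

Request:
jog_arm --deltas '[[[0, 0, 2, 0, 0, 0, 5], [0, 0, 1.5, 0, 0, 0, 5], [0, 0, 1, 0, 0, 0, 5], [0, 0, 0, 0, 0, 0, 5]]]'

```text
clock: 28.15
eef_pos: [0.5333, 0.0929, 0.0646]
tool_rot: [0.79, 0.613, -0.001, -0.001]
ft_force: [0.2, -0.4, -1.5]
grip_width: 0.0194
```

```bash
python3 f.py 3
```

```text
t 28.25 local [  6.83 231.63] z 64.57 F local [ 0.05 -0.67] Fz -1.15 sd [0.03 0.01 0.01 0.53 0.27 0.25] phi-board -6.39 lvl [-0.1   0.02]
```

Request:
jog_arm --deltas '[[[0, 0, 1, 0, 0, 0, 5], [0, 0, 0, 0, 0, 0, 5]]]'

```text
clock: 28.45
eef_pos: [0.5337, 0.093, 0.0649]
tool_rot: [0.79, 0.613, -0.0, -0.0]
ft_force: [0.4, 1.0, -0.2]
grip_width: 0.0192
```

```bash
python3 f.py 3
```

```text
t 28.55 local [  7.18 231.75] z 64.81 F local [0.08 0.32] Fz -0.57 sd [0.04 0.01 0.09 0.2  0.48 0.28] phi-board -6.38 lvl [-0.04 -0.01]
```

Request:
jog_arm --deltas '[[[0, 0, 1.2, 0, 0, 0, 5], [0, 0, 0.8, 0, 0, 0, 5], [0, 0, 0, 0, 0, 0, 5]]]'

```text
clock: 28.85
eef_pos: [0.5338, 0.0931, 0.0647]
tool_rot: [0.79, 0.613, 0.0, -0.0]
ft_force: [-0.5, 0.6, -1.0]
grip_width: 0.0193
```

Request:
jog_arm --deltas '[[[0, 0, 0, 0, 0, 0, 40], [0, 0, 0, 0, 0, 0, 60], [0, 0, 0, 0, 0, 0, 60], [0, 0, 0, 0, 0, 0, 60], [0, 0, 0, 0, 0, 0, 60]]]'

```text
clock: 29.35
eef_pos: [0.5341, 0.0931, 0.0641]
tool_rot: [0.79, 0.613, 0.0, -0.0]
ft_force: [0.8, 0.2, -0.0]
grip_width: 0.0599
```

Request:
jog_arm --deltas '[[[0, 0, -10, 0, 0, 0, 60], [0, 0, -20, 0, 0, 0, 60], [0, 0, -30, 0, 0, 0, 60], [0, 0, -30, 0, 0, 0, 60], [0, 0, -30, 0, 0, 0, 60]]]'

```text
clock: 29.85
eef_pos: [0.5302, 0.0924, 0.1849]
tool_rot: [0.79, 0.613, -0.005, -0.003]
ft_force: [0.9, -0.3, 0.4]
grip_width: 0.0594
```

Request:
jog_arm --deltas '[[[0, -40, 0, 0, 0, 0, 60], [0, -40, 0, 0, 0, 0, 60], [0, -40, 0, 0, 0, 0, 60], [0, 0, 0, 0, 0, 0, 60], [0, 0, 0, 0, 0, 0, 60]]]'

```text
clock: 30.35
eef_pos: [0.4162, 0.1238, 0.1954]
tool_rot: [0.79, 0.613, 0.004, 0.001]
ft_force: [0.4, 0.0, -0.1]
grip_width: 0.0602
```

```bash
python3 st.py
python3 - <<'E'
from h import *
a=save("scene","s5.png"); z=cv2.imread("pics/s0.png")[:,:,::-1]
up=lambda i:cv2.resize(i[155:260,232:360],None,fx=5,fy=5,interpolation=cv2.INTER_CUBIC)
cv2.imwrite("pics/c7.png",up(a)[:,:,::-1])
d=cv2.absdiff(a,np.ascontiguousarray(z)).max(2)[155:300,232:430]; ys,xs=np.nonzero(d>40); print(len(xs), [(int(x)+232,int(y)+155) for x,y in zip(xs,ys)][::max(1,len(xs)//25)])
E
```

```text
clk 30.35 pos [416.22 123.84 195.36] F [ 0.45  0.01 -0.08] w 60.2 phi -14.41 level wx,wy deg [ 0.42 -0.3 ]
1 [(255, 171)]
```

View pics/c7.png

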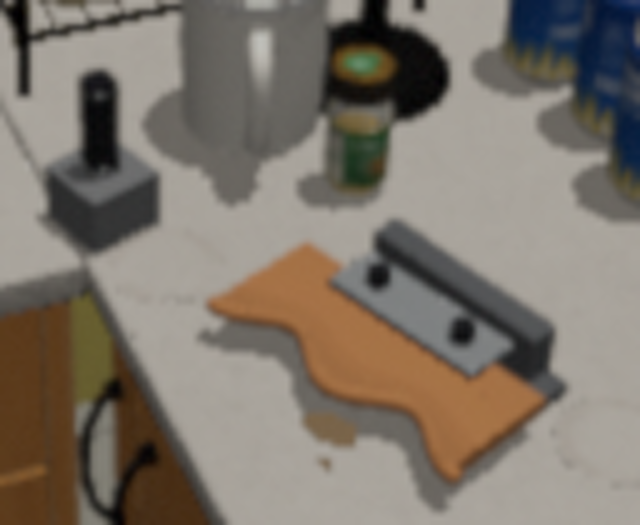

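The marker stands upright and fully seated at (100,120) in the crop. Only one pixel differs noticeably from the first picture, so nothing else moved.

```bash
python3 -c "
from workcell import *
print(job_done())"
```

```text
the job is handed in; nothing more can be done
None
```

I took the marker from the grey stand, traced the wavy edge by feel from left end to right end, and put the marker back. I handed the job in at about 30 s of the 72 s allowed.

- **Trace:** I felt the board's corner at both ends. Contact held at every reading and stayed well under the 10 N dent limit. Most readings were a contact force of about 3 to 5 N. A few were just under 3 N, down to about 2.8 N, in the left hollow and just past the middle crest. One was about 5 N on the middle up-slope. Between readings I did not measure the force.
- **Marker height:** An early picture suggested the marker sat about 8 mm higher in the gripper than expected. I traced a little lower so that either case stayed in the 5 to 18 mm range. Touching the stand's chamfer on the way back showed the expected height, so the nib's lower end ran about 7 to 9 mm above the worktop.
- **Last checks:** The final picture shows the marker upright and fully down in its stand. In the compared area (stand, board, jars and tape roll), it matches the first picture to within one pixel. The gripper was clear of everything.
- **Not confirmed:** No ink line showed on the edge in the picture, so the only evidence for the trace is the force and position readings.

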